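Fish a spanner out of an electrical enclosure

ROBOT

A 6-joint arm with a two-finger parallel gripper is mounted at the origin on a cart in front of the work surface, level with it; the furniture and walls round the work are solid. World frame = base frame: x ahead of the robot, y to its left, z up, the work surface at z = 0. Lengths are in m, angles in rad, forces in N, time in s.
With the tool pointing down it reaches from about 0.25 to 0.725 m from the base axis. Payload 9.7 kg.
Tool frame: the origin (TCP) lies midway between the tips of the shut fingers; the grasp point (between the pads) lies 19 mm behind it; z points along the fingers, y is the line along which they close (so a half turn about z gives the same grasp; the last joint's range is limited). The gripper opens to 85 mm and grips with 20 to 120 N. Pads are 22 mm wide; open, the fingers measure 114 mm over their backs; the gripper's body (76 mm by 85 mm) begins 54 mm behind the grasp point. The pads swing forward as they close: fully open they stand 13 mm farther back than shut.
Start: joints at [-1.12, 0.087, 0.176, 1.66, 0, 1.571], TCP at [0.24, -0.495, 0.195] pointing down, gripper open.
Joint ranges: [-3.13, 3.13], [-0.85, 1.81], [-1.15, 1.24], [-2.2, 2.28], [-1.44, 1.52], [-3.14, 3.14]. Speed limits (rad/s): [2.22, 2.22, 2.57, 3.14, 3.14, 3.14].

INTERFACE

Orientations are given as [roll, pitch, yaw] about the fixed x, y, z axes, in that order (R = Rz(yaw) Ry(pitch) Rx(roll)).
In Python, from rig import read_state, grab_frame, close_job gives the robot as it stands.
- The arm moves only by the shell command python3 -m creep 'ROWS' [FORCE]. ROWS is a JSON object whose one key "motion" holds a list of rows, each a list of 5 numbers: the shift along the tool's x, y, z in units of 30 mm (1.0 is 30 mm), then the turn about the tool's z in units of 5 degrees (1.0 is 5 degrees), then the opening, from -1 (shut) to 1 (fully open). In form: {"motion": [[tx, ty, tz, spin, gripper], ...]}. A call has exactly 10 rows; each row shifts and turns the commanded pose from where the row before left it, along the tool's axes as they then stand; what a row does not reach is not made up. A row lasts 1/8 s, in which the tool goes at most 62.5 mm and 10.7 degrees, less where a joint would pass 70% of its speed; a pose out of reach is approached as far as the arm can. A call is refused whole if a number of a shift passes 1 or a number of a turn 1, either way. A call with a gripper value outside its range is refused whole. The fingers move at their own pace and stop on an object; FORCE is the grip in N (left out, the last holds). Time passes only in rows, so rows that do not move let the fingers close, or fill a call up. It gives the time, the measured TCP pose, the force, the opening and the grip force at its end, in the units of the state.
- read_state(): the state, without advancing time (a new reading comes with each control period).
- grab_frame(name): name is "side" or "top" or "wrist"; returns a dict with "frame" (420x560x3 uint8, red, green, blue), "range_z" (420x560 float32, m along the optical axis (not along the pixel's ray), 0 where there is no reading), "fov_y" (degrees; the focal length in pixels is half the picture's height over the tangent of half this angle, whatever the lens; pixels are square), "cx", "cy" (the principal point, pixels), "dist_coeffs" ([k1, k2, p1, p2, k3] as OpenCV has them; the pictures are not rectified), "R" (3x3) and "t" (3): a world point X has camera coordinates R X + t. Camera axes: x right, y down, z forward; pixel columns grow to the right and rows downward; lengths in m; the calibration is good to about 2 mm. A picture is of the moment at which its call begins.
- close_job(): hands the job in; it is judged then, once.
The state is a dict: "t": time; "q": joint angles; "joint_velocities": joint speeds; "effort": joint torques, N m; "ee_pos": TCP position; "ee_rot": TCP orientation; "wrist_force": force on the tool from outside, world axes, zero at the start; "ft_torque": the same for the moment, N m; "finger_gap": opening from 0.0 (shut) to 1.0 (fully open); "grip_force": force on a finger pad.
Only numpy, scipy, OpenCV 4.12 (cv2) and the standard library are available. Lean on these libraries where they do the work, as an engineer would, in place of code of your own. Each camera call takes 0.05 s, during which the arm holds its last target. There are 200 camera calls.

TASK

A spanner was left inside the grey electrical enclosure and is longer than the opening in its front plate: take hold of it, tilt it so that one end comes up through the opening first, and draw it out slantwise without forcing it or leaning hard on the enclosure. Finish holding the spanner still in the gripper, in the air with the whole of it at least 10 cm higher than the enclosure's front plate and touching nothing else. Leave the other things lying around where they are.

Things in the scene. Friction and masses are not known exactly. Their poses are not given: they have to be found in the camera images.
- enclosure: flat grey steel electrical enclosure, fixed, lying on its back, front plate up: 148 (x) x 258 (y) x 56 mm high. Origin: centre of its underside, on the cart top; z up; its +y end is to the robot's left (yaw within 0.45 rad). Inside 138 x 250 mm; white floor at z = 4 mm; front plate 4 mm thick, from z = 52 to 56 mm, with one opening. Three black cable glands stick out 20 mm at the -y end
- opening (a point): centre of the rectangular opening in the enclosure's front plate, at the plate's top. In the enclosure's frame the opening spans x -60 to +60 mm, y -55 to +95 mm (120 x 150 mm), so the inside reaches 70 mm under the plate at the -y end but only 30 mm at the +y end
- spanner: dark steel double open-ended spanner, 205 mm long (its y), 12 mm thick, about 150 g, lying flat on the enclosure's floor, along the enclosure's y within 0.06 rad, +y the same way, both ends under the front plate. Origin: middle of its underside, at the centre of mass; z up. Shank 16 mm wide from y = -62 to +62 mm, to be gripped from above through the opening; heads alike, 31 mm wide
- end_right (a point): tip of the spanner at its -y end (102.5 mm from the middle, at half thickness)
- end_left (a point): tip of the spanner at its +y end (102.5 mm from the middle, at half thickness)
- cover_plate: loose grey blank cover plate of the enclosure, 136 x 168 x 8 mm, lying on the cart to the right; origin at the centre of its underside; not to be disturbed
- tape_roll: roll of masking tape, 100 mm across, 25 mm high, lying on the blank cover plate; origin at the centre of its underside; not to be disturbed
- wipes: blue and white pack of wipes, 117 x 182 x 66 mm, on the right; origin at the centre of its underside; not to be disturbed
- marker: green and white marker, 135 mm long along its y, 17 mm thick, lying near the enclosure's robot side; origin at the centre of its underside; not to be disturbed
- pen: thin pen, 145 mm long along its y, 10 mm thick, lying beside the marker; origin at the centre of its underside; not to be disturbed
- stapler: dark red and black stapler, 34 x 148 x 52 mm, long along its y, standing behind the enclosure; origin at the centre of its underside; not to be disturbed

How it is judged:
On the way:
1. the spanner slants through the opening: one end above the front plate, the other still below it (((z of end_left in the frame of enclosure above 0.066 m and z of end_right in the frame of enclosure below 0.05 m) or (z of end_right in the frame of enclosure above 0.066 m and z of end_left in the frame of enclosure below 0.05 m))), for 0.1 s.
At the end, for the whole second after the job is handed in: the gripper holds the spanner still (under 3 cm/s, gripped with over 1 N) with both ends at least 9 cm above the top of the enclosure's front plate, and the spanner touches neither the enclosure nor any of the things lying around (z of each of end_left, end_right in the frame of enclosure above 0.146 m and contact force between the fingers and spanner above 1 N and linear speed of spanner below 0.03 m/s and contact force between spanner and enclosure below 0.1 N and contact force between spanner and cover_plate below 0.1 N and contact force between spanner and tape_roll below 0.1 N and contact force between spanner and wipes below 0.1 N and contact force between spanner and marker below 0.1 N and contact force between spanner and pen below 0.1 N and contact force between spanner and stapler below 0.1 N); the arm keeps its last pose, push and grip.
It fails at once if the spanner is forced against the enclosure (over 40 N) (contact force between spanner and enclosure above 40 N).
It fails at once if the robot presses on the enclosure with over 40 N (contact force between any of the arm, the fingers and enclosure above 40 N).
It fails at once if one of the other things is moved by over 4 cm (distance of any of cover_plate, tape_roll, wipes, marker, pen, stapler from where it was at the start of the episode above 0.04 m).
It also fails if it takes over 37 s, if anything falls off the work surface, if the arm or the gripper's body presses on something with over 40 N, if the wrist force passes 120 N, or if a joint passes its speed limit or range.

## Working session

There is one attempt and no reset: what is moved stays moved. The work goes in short steps, Python scripts to look and compute and a shell command to move; the robot and the scene stay as the last step left them, time stands still between calls to the robot, and variables do not carry over. Pictures are saved under pics/ and viewed, at most 10 in all, crops included, and the job is handed in when it is done.

```bash
ls; mkdir -p pics
cat > h.py <<'E'
import numpy as np, cv2
from rig import read_state, grab_frame, close_job
def K(f):
    h=f["frame"].shape[0]; F=h/2/np.tan(np.radians(f["fov_y"])/2)
    return np.array([[F,0,f["cx"]],[0,F,f["cy"]],[0,0,1]])
def world(f):
    "per-pixel world points from range image"
    h,w=f["range_z"].shape
    u,v=np.meshgrid(np.arange(w,dtype=float),np.arange(h,dtype=float))
    p=cv2.undistortPoints(np.stack([u.ravel(),v.ravel()],1)[:,None],K(f),np.array(f["dist_coeffs"],float))[:,0]
    z=f["range_z"].ravel().astype(float)
    X=np.c_[p*z[:,None],z]
    return ((X-np.array(f["t"]))@np.array(f["R"])).reshape(h,w,3)
def save(f,n): cv2.imwrite("pics/"+n+".png",cv2.cvtColor(f["frame"],cv2.COLOR_RGB2BGR))
E
python3 - <<'E'
from h import *
for n in ["top","side"]:
    f=grab_frame(n); save(f,n+"0"); np.save(n+"0.npy",f,allow_pickle=True)
    print(n,f["fov_y"],f["dist_coeffs"],-np.array(f["R"]).T@np.array(f["t"]))
print(read_state())
E
```

```text
pics
top 42.18280027805429 [-0.06317149  0.          0.          0.          0.        ] [ 0.25974119 -0.05183317  1.29675765]
side 49.45126092852277 [0.00838789 0.         0.         0.         0.        ] [0.15889065 0.66351341 0.40477301]
{'t': 0.1, 'q': array([-1.11995743e+00,  8.74080964e-02,  1.75246964e-01,  1.65980777e+00,
       -1.73043296e-05,  1.57080810e+00]), 'joint_velocities': array([ 0.00087865, -0.00221094,  0.00317265, -0.0003955 ,  0.00063941,
        0.00064668]), 'effort': array([ 4.96511359e-05, -5.21561623e+01,  4.65653908e+01,  1.60803128e-02,
       -3.04919251e-05,  6.38166938e-06]), 'ee_pos': array([ 0.23953711, -0.494832  ,  0.19456957]), 'ee_rot': array([-3.14042007e+00,  1.73181250e-05,  4.50827140e-01]), 'wrist_force': array([ 0.29535571, -0.15632153, -0.19750093]), 'ft_torque': array([-0.00893816,  0.01140838, -0.0735289 ]), 'grip_force': 0.0, 'finger_gap': 0.9962190195754417}
```

View pics/top0.png

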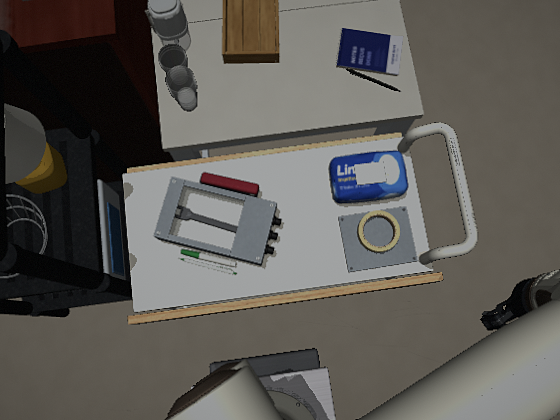

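View pics/side0.png

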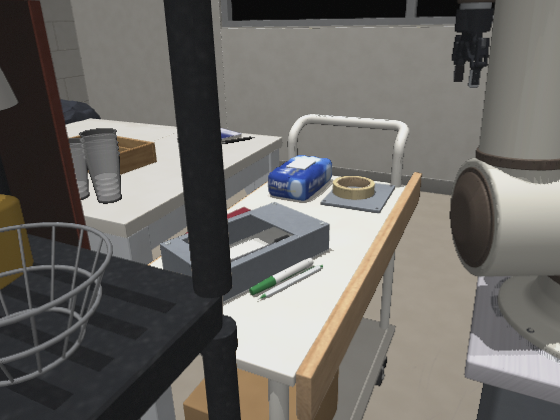

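The top view shows the enclosure at about (155–282, 177–265), its opening at (170–245, 188–252) and the spanner shank running from (180, 212) to (238, 229). The glands (the -y end) are to the right. In the side view the enclosure is at (165–330, 205–290), with the marker and pen in front of it and the stapler behind. The tool can't tilt, so I'll tilt the spanner by pivoting it between the pads against the plate edge.

```bash
cat > m.py <<'E'
from h import *
def fit(f,zoff=0,show=True):
    P=world(f); x,y,z=P[...,0],P[...,1],P[...,2]
    ok=(f["range_z"]>0)&(x>.15)&(x<.7)&(y>-.15)&(y<.5)
    m=(ok&(np.abs(z-.056)<.010)).astype(np.uint8)
    n,l,s,c=cv2.connectedComponentsWithStats(m)
    k=1+np.argmax(s[1:,4]); top=l==k
    pts=P[top]; r=cv2.minAreaRect(pts[:,:2].astype(np.float32)*1000)
    b=cv2.boxPoints(r); 
    print("plate z med",np.median(pts[:,2]),"rect mm",r)
    return P,top,r
if __name__=="__main__":
    for n in ["top","side"]:
        f=np.load(n+"0.npy",allow_pickle=True).item()
        P,top,r=fit(f)
        # enclosure frame: long axis toward +y
        b=cv2.boxPoints(r); e=[b[1]-b[0],b[2]-b[1]]; e=max(e,key=np.linalg.norm); e=e/np.linalg.norm(e); e*=np.sign(e[1])
        yaw=np.arctan2(-e[0],e[1]); c=np.array(r[0])/1000; print("centre",c,"yaw",yaw)
        R=np.array([[np.cos(yaw),-np.sin(yaw)],[np.sin(yaw),np.cos(yaw)]])
        L=(P[...,:2]-c)@R
        ins=(np.abs(L[...,0])<.058)&(L[...,1]>-.053)&(L[...,1]<.093)&(f["range_z"]>0)&(P[...,2]<.045)
        g=f["frame"].astype(float).mean(2)
        sp=ins&(P[...,2]>.011)&(P[...,2]<.025)
        fl=ins&(P[...,2]<.009)
        print("sp z",np.median(P[...,2][sp]),sp.sum(),"floor z",np.median(P[...,2][fl]),"gray",np.median(g[sp]),np.median(g[fl]))
        Q=L[sp]*1000
        for a in range(-50,95,10):
            q=Q[(Q[:,1]>=a)&(Q[:,1]<a+10)]
            if len(q): print(a,len(q),np.round([q[:,0].min(),q[:,0].mean(),q[:,0].max()],1))
E
python3 m.py
```

```text
plate z med 0.05679917284437445 rect mm ((519.0929565429688, 53.330116271972656), (257.7395935058594, 149.5997314453125), 67.6968002319336)
centre [0.51909296 0.05333012] yaw -0.38926432
sp z 0.016330682381284413 470 floor z 0.0048765227855471095 gray 69.0 161.66666666666666
-50 32 [-13.2  -3.2  33.5]
-40 28 [-12.5  -4.8   3.3]
-30 29 [-32.2  -2.8  51.4]
-20 30 [-48.8  -5.6  29.1]
-10 33 [-11.   -1.3  32.1]
0 28 [-46.   -3.8  14.9]
10 30 [-31.   -1.6  44.7]
20 29 [-20.5  -1.6   9.3]
30 30 [-44.1  -0.6  53.8]
40 26 [-48.7  -1.   41.6]
50 30 [-55.4  -1.1  36.3]
60 32 [-9.2  2.9 56.7]
70 46 [-12.6   1.   14.7]
80 53 [-24.9   1.   43.9]
90 14 [-11.3   2.4  16.3]
plate z med 0.057141759848099216 rect mm ((526.4212646484375, 27.149917602539062), (219.87570190429688, 182.79112243652344), 67.54069519042969)
centre [0.52642126 0.02714992] yaw -0.39198875
sp z 0.017668119495910316 274 floor z -0.25617984120700776 gray 72.66666666666667 127.0
-50 35 [-17.1  33.2  56.8]
-40 30 [-18.8  47.4  56.7]
-30 35 [-17.2  42.5  56.2]
-20 32 [-18.4  39.3  56. ]
-10 33 [-16.6  39.3  56.1]
0 40 [-17.1  40.1  56.5]
10 15 [-19.    3.3  54.3]
20 10 [-16.4 -13.3  -9.2]
30 12 [-17.6 -13.9  -9.7]
40 14 [-17.6 -13.9 -10.2]
50 8 [-18.7 -14.9 -10.5]
```

```bash
python3 -m creep '{"motion": [[0.87,-0.67,0,0,0.2],[0.87,-0.67,0,0,0.2],[0.87,-0.67,0,0,0.2],[0.87,-0.67,0,0,0.2],[0.87,-0.67,0,0,0.2],[0.87,-0.67,0,0,0.2],[0.87,-0.67,0,0,0.2],[0.87,-0.67,0,0,0.2],[0.87,-0.67,0,0,0.2],[0.87,-0.67,0,0,0.2]]}' 20
python3 -m creep '{"motion": [[0.87,-0.67,0,0,0.2],[0.87,-0.67,0,0,0.2],[0.87,-0.67,0,0,0.2],[0.87,-0.67,0,0,0.2],[0.87,-0.67,0,0,0.2],[0.87,-0.67,0,0,0.2],[0.87,-0.67,0,0,0.2],[0.87,-0.67,0,0,0.2],[0.87,-0.67,0,0,0.2],[0.87,-0.67,0,0,0.2]]}'
python3 -m creep '{"motion": [[0,0,0,-1,0.2],[0,0,0,-1,0.2],[0,0,0,-1,0.2],[0,0,0,-1,0.2],[0,0,0,-1,0.2],[0,0,0,-1,0.2],[0,0,0,-1,0.2],[0,0,0,-0.9,0.2],[0,0,0,0,0.2],[0,0,0,0,0.2]]}'
python3 - <<'E'
from h import *
f=grab_frame("wrist"); save(f,"w1"); np.save("w1.npy",f,allow_pickle=True)
print(f["dist_coeffs"],-np.array(f["R"]).T@np.array(f["t"])); s=read_state(); print(s["q"],s["ee_pos"],s["ee_rot"],s["finger_gap"])
E
```

```text
t: 1.35
ee_pos: [0.3872, -0.1994, 0.1949]
ee_rot: [-3.141, 0.0, 0.451]
wrist_force: [1.2, -0.6, 0.6]
finger_gap: 0.603
grip_force: 0.0
t: 2.6
ee_pos: [0.5346, 0.0952, 0.1948]
ee_rot: [-3.141, 0.001, 0.451]
wrist_force: [-0.4, -1.1, 0.3]
finger_gap: 0.599
grip_force: 0.0
t: 3.85
ee_pos: [0.5343, 0.0942, 0.195]
ee_rot: [-3.141, 0.0, 1.138]
wrist_force: [0.0, -0.2, -0.2]
finger_gap: 0.599
grip_force: 0.0
[0.00752743 0.         0.         0.         0.        ] [0.56537594 0.16065401 0.37313966]
[ 1.74539985e-01  6.90979290e-02  1.56630500e-01  1.65865675e+00
 -2.72839876e-05  2.17734948e+00] [0.53426914 0.09420106 0.19501326] [-3.14133884e+00  2.09304179e-04  1.13878319e+00] 0.6008329296299436
```

View pics/w1.png

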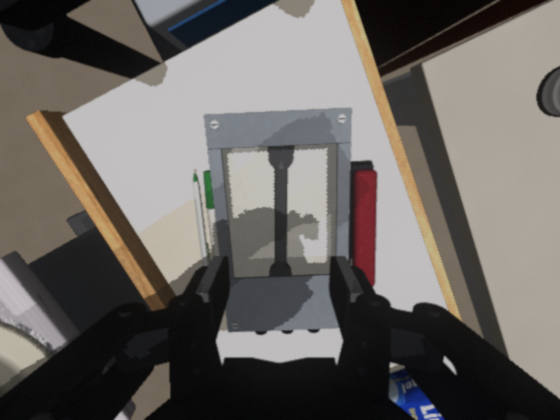

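The wrist view shows the opening at (225–330, 147–277). The spanner runs vertically at column ~281, with head shoulders near rows 165 and 263.

Run:
```python
from h import *
f=np.load("w1.npy",allow_pickle=True).item(); P=world(f); g=f["frame"].mean(2)
# opening edges: plate pixels via range z
z=P[...,2]; yaw=-.389; c=np.array([.5191,.0533]); R=np.array([[np.cos(yaw),-np.sin(yaw)],[np.sin(yaw),np.cos(yaw)]])
L=((P[...,:2]-c)@R)*1000
plate=(np.abs(z-.056)<.008)&(np.abs(L[...,0])<85)&(np.abs(L[...,1])<140)
print("plate z",np.median(z[plate]))
def edge(sel,ax): v=L[...,ax][plate&sel]; return np.round(np.percentile(v,[1,99]),1)
print("x out",edge(np.abs(L[...,1]-20)<60,0),"y +part",edge((np.abs(L[...,0])<10)&(L[...,1]>70),1),"y -part",edge((np.abs(L[...,0])<10)&(L[...,1]<-30),1))
print("robot-side rail",edge((np.abs(L[...,1]-20)<50)&(L[...,0]<-30),0),"far rail",edge((np.abs(L[...,1]-20)<50)&(L[...,0]>30),0))
sp=(z<.03)&(z>.010)&(np.abs(L[...,0])<25)&(L[...,1]>-60)&(L[...,1]<98)
print("sp z",np.median(z[sp]),"floor",np.median(z[(z<.0095)&(np.abs(L[...,0])<50)&(np.abs(L[...,1]-20)<65)]))
Q=L[sp]; mids=[]
for a in range(-60,98,4):
    q=Q[(Q[:,1]>=a)&(Q[:,1]<a+4)]
    if len(q)>4: lo,hi=np.percentile(q[:,0],[4,96]); print(a+2,len(q),round(lo,1),round(hi,1),round(hi-lo,1)); mids.append((a+2,(lo+hi)/2,hi-lo))
m=np.array([k for k in mids if k[2]<18]); print("line x=a*y+b",np.polyfit(m[:,0],m[:,1],1))
```

```text
plate z 0.05541618719378713
x out [-73.3  74.5] y +part [ 95.2 128.3] y -part [-127.7  -55.2]
robot-side rail [-73.5 -59.8] far rail [60.  74.7]
sp z 0.015281311972448735 floor 0.0034478404296909293
-58 35 -12.3 2.1 14.3
-54 33 -12.0 2.2 14.2
-50 35 -11.4 2.4 13.8
-46 36 -11.7 2.6 14.3
-42 33 -11.5 2.3 13.8
-38 35 -11.3 2.8 14.1
-34 32 -11.1 3.0 14.1
-30 35 -10.4 3.2 13.6
-26 34 -10.7 3.3 14.0
-22 36 -10.5 3.5 14.0
-18 39 -9.7 4.9 14.6
-14 39 -10.1 4.4 14.5
-10 41 -10.0 5.2 15.2
-6 35 -9.3 4.9 14.2
-2 38 -9.6 5.5 15.0
2 41 -9.4 5.6 15.0
6 43 -9.1 5.8 14.9
10 38 -8.9 5.4 14.3
14 40 -8.7 6.1 14.8
18 41 -8.5 6.2 14.7
22 42 -8.4 6.4 14.7
26 38 -8.2 6.5 14.7
30 44 -7.9 6.7 14.6
34 42 -7.8 6.8 14.6
38 41 -7.5 6.9 14.5
42 42 -7.4 7.1 14.5
46 43 -7.2 7.3 14.5
50 44 -7.0 7.4 14.4
54 40 -6.8 7.6 14.3
58 45 -6.6 7.7 14.3
62 45 -6.4 7.8 14.2
66 45 -6.3 9.2 15.5
70 68 -8.4 12.1 20.5
74 76 -10.6 14.1 24.7
78 85 -11.5 14.3 25.8
82 88 -11.3 15.6 26.9
86 92 -12.2 15.7 27.9
90 95 -12.0 16.2 28.2
line x=a*y+b [ 0.04980466 -2.14466004]
```

```bash
python3 -m creep '{"motion": [[-0.13,0.05,0.5,0,0.2],[0,0,0.7,0,0.2],[0,0,0.7,0,0.2],[0,0,0.7,0,0.2],[0,0,0.7,0,0.2],[0,0,0.7,0,0.2],[0,0,0.7,0,0.2],[0,0,0.7,0,0.2],[0,0,0.5,0,0.2],[0,0,0,0,0.2]]}'
python3 -m creep '{"motion": [[0,0,0.2,0,0.2],[0,0,0.18,0,0.2],[0,0,0,0,0.2],[0,0,0,0,-0.3],[0,0,0,0,-0.6],[0,0,0,0,-1],[0,0,0,0,-1],[0,0,0,0,-1],[0,0,0,0,-1],[0,0,0,0,-1]]}' 30
python3 - <<'E'
from h import *
f=grab_frame("wrist"); save(f,"w2")
E
```

```text
t: 5.15
ee_pos: [0.533, 0.0897, 0.0167]
ee_rot: [-3.14, 0.001, 1.14]
wrist_force: [-0.7, -1.5, -0.1]
finger_gap: 0.599
grip_force: 0.0
t: 6.4
ee_pos: [0.5341, 0.09, 0.0068]
ee_rot: [-3.142, 0.0, 1.14]
wrist_force: [0.1, -0.6, -0.2]
finger_gap: -0.004
grip_force: 0.0
```

View pics/w2.png

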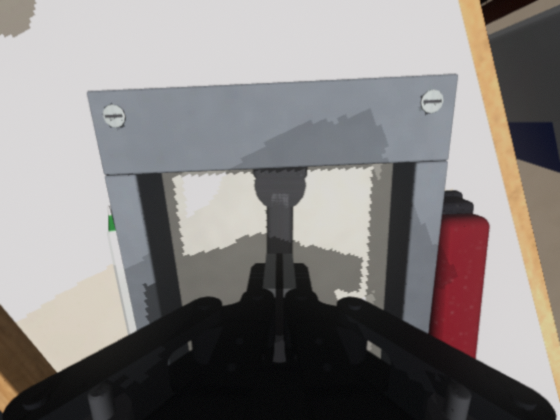

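The gripper reads shut with no grip force, but the picture shows pads at (265–300, 270) on either side of the shank. I'll check a crop and the depth.

Run:
```python
from h import *
f=grab_frame("wrist"); np.save("w2.npy",f,allow_pickle=True); P=world(f)
i=cv2.cvtColor(f["frame"][150:390,180:380],cv2.COLOR_RGB2BGR); i=cv2.convertScaleAbs(i,alpha=2.2,beta=20)
cv2.imwrite("pics/w2c.png",cv2.resize(i,None,fx=2.5,fy=2.5))
for r in range(190,370,12): print(r,np.round(P[r,[250,262,270,276,280,284,290,298,310],2]*1000,0))
s=read_state(); print(s["finger_gap"],s["grip_force"],s["ee_pos"])
```

```text
190 [ 2. 16. 16. 15. 15. 15. 16. 16.  3.]
202 [ 3. 16. 16. 17. 16. 16. 15.  4.  4.]
214 [ 3.  3. 15. 14. 16. 15. 14.  3.  3.]
226 [ 4.  3. 15. 15. 16. 16. 16.  3.  3.]
238 [ 3.  3. 15. 15. 16. 16. 15.  3.  3.]
250 [ 2.  3. 15. 16. 16. 14. 14.  3.  3.]
262 [ 4.  3. 56. 56. 57. 57. 56.  3.  3.]
274 [61. 61. 68. 69. 68. 69. 68. 61.  4.]
286 [72. 78. 79. 78. 78. 78. 78. 72. 72.]
298 [88. 89. 88. 80. 81. 89. 88. 90. 90.]
310 [95. 95. 95. 81. 80. 88. 96. 95. 97.]
322 [110. 110.  97.  80.  79.  88. 102. 110. 109.]
334 [115. 114.  91.  79.  79.  89. 105. 115. 114.]
346 [119. 115.  91.  16.  16.  89. 105. 119. 119.]
358 [123. 113.  96.  16.  16.  16. 106. 119. 124.]
-0.0015877478584132053 0.0 [0.53406757 0.09003914 0.00677242]
```

View pics/w2c.png

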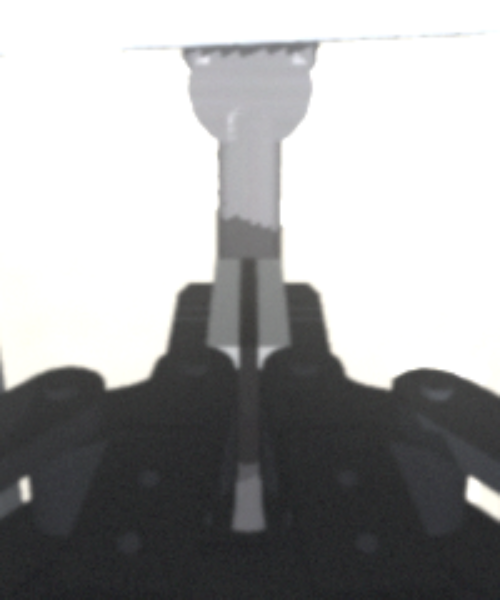

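Run:
```python
from h import *
f=np.load("w2.npy",allow_pickle=True).item(); P=world(f); s=read_state()
from scipy.spatial.transform import Rotation as Ro
T=Ro.from_euler("xyz",s["ee_rot"])
print("cam in tool",T.inv().apply(-np.array(f["R"]).T@np.array(f["t"])-s["ee_pos"]))
for r in range(246,300,4): print(r,*[np.round(T.inv().apply(P[r,c]-s["ee_pos"])*1000,0) for c in (270,290)])
f=grab_frame("side"); save(f,"s2"); np.save("s2.npy",f,allow_pickle=True)
i=cv2.cvtColor(f["frame"][100:300,130:380],cv2.COLOR_RGB2BGR); i=cv2.convertScaleAbs(i,alpha=1.6,beta=20)
cv2.imwrite("pics/s2c.png",cv2.resize(i,None,fx=3,fy=3))
```

```text
cam in tool [ 0.07334377  0.00035156 -0.17817323]
246 [ 2. -5. -8.] [ 2.  7. -8.]
250 [-1. -5. -8.] [-1.  7. -8.]
254 [ 11.  -4. -41.] [ 11.   6. -41.]
258 [ 12.  -4. -46.] [ 11.   6. -45.]
262 [ 11.  -4. -50.] [ 11.   5. -49.]
266 [ 11.  -4. -54.] [ 12.   5. -55.]
270 [ 12.  -4. -59.] [ 11.   5. -57.]
274 [ 11.  -4. -61.] [ 11.   5. -62.]
278 [ 11.  -3. -65.] [ 11.   5. -65.]
282 [ 11.  -3. -67.] [ 12.   5. -69.]
286 [ 12.  -3. -72.] [ 11.   5. -71.]
290 [ 10.  -3. -73.] [ 12.   4. -76.]
294 [ 12.  -3. -79.] [ 12.   4. -79.]
298 [ 12.  -3. -82.] [ 12.   4. -81.]
```

View pics/s2c.png

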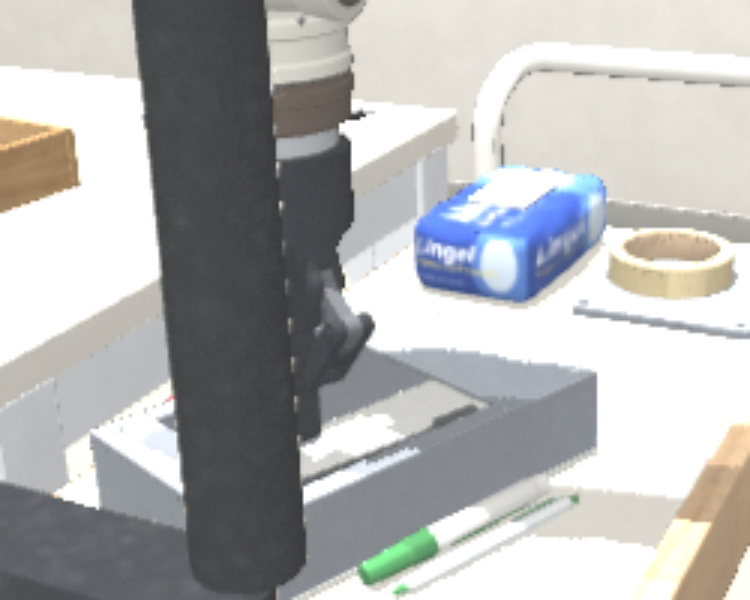

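The depth shows the real fingertips about 38 mm behind the reported TCP (tip z about 45 mm), so the fingers closed in the air above the shank. I'll open them, go down 30 mm and measure again.

```bash
cat > tip.py <<'E'
from h import *
from scipy.spatial.transform import Rotation as Ro
f=grab_frame("wrist"); np.save("w3.npy",f,allow_pickle=True); P=world(f); s=read_state()
L=Ro.from_euler("xyz",s["ee_rot"]).inv().apply((P-s["ee_pos"]).reshape(-1,3)).reshape(P.shape)*1000
# finger front faces: tool x ~ 11, |y|<45 , z above floor
m=(np.abs(L[...,0]-11)<2.5)&(np.abs(L[...,1])<42)&(P[...,2]<.13)&(P[...,2]>.006)&(f["range_z"]>0)
for a in range(-40,40,4):
    k=m&(L[...,1]>=a)&(L[...,1]<a+4)
    if k.sum()>5: print(a+2,k.sum(),"world z mm low",np.round(np.percentile(P[...,2][k],[2,10,50])*1000))
print(s["t"],s["ee_pos"],s["wrist_force"],s["finger_gap"],s["grip_force"])
E
python3 -m creep '{"motion": [[0,0,0,0,0.0],[0,0,0,0,0.0],[0,0,0,0,0.0],[0,0,0,0,0.0],[0,0,0,0,0.0],[0,0,0.3,0,0.0],[0,0,0.3,0,0.0],[0,0,0.2,0,0.0],[0,0,0.2,0,0.0],[0,0,0,0,0.0]]}'
python3 tip.py
```

```text
t: 7.8
ee_pos: [0.5337, 0.09, -0.0238]
ee_rot: [-3.141, 0.001, 1.14]
wrist_force: [0.1, -0.6, -1.0]
finger_gap: 0.498
grip_force: 0.0
-34 141 world z mm low [55. 56. 60.]
-30 378 world z mm low [52. 59. 67.]
-26 1013 world z mm low [20. 30. 62.]
-22 528 world z mm low [19. 26. 49.]
-14 123 world z mm low [84. 85. 87.]
-10 745 world z mm low [85. 86. 94.]
-6 1064 world z mm low [14. 86. 96.]
-2 1047 world z mm low [15. 87. 96.]
2 1037 world z mm low [15. 86. 96.]
6 1074 world z mm low [15. 86. 96.]
10 803 world z mm low [84. 86. 94.]
14 150 world z mm low [84. 85. 88.]
22 510 world z mm low [19. 25. 47.]
26 994 world z mm low [21. 30. 62.]
30 413 world z mm low [41. 57. 67.]
34 158 world z mm low [54. 56. 61.]
7.85 [ 0.53397936  0.09002881 -0.02334746] [0.10653567 0.00714485 0.26864161] 0.5006750366848808 0.0
```

```bash
python3 -m creep '{"motion": [[0,0,0.2,0,0.0],[0,0,0.13,0,0.0],[0,0,0,0,0.0],[0,0,0,0,-0.4],[0,0,0,0,-0.7],[0,0,0,0,-1],[0,0,0,0,-1],[0,0,0,0,-1],[0,0,0,0,-1],[0,0,0,0,-1]]}' 30
python3 tip.py
```

```text
t: 9.1
ee_pos: [0.5348, 0.0904, -0.0317]
ee_rot: [3.14, -0.001, 1.14]
wrist_force: [-1.5, -0.0, 9.2]
finger_gap: 0.177
grip_force: 33.1
-38 858 world z mm low [52. 56. 70.]
-34 553 world z mm low [49. 57. 65.]
-30 440 world z mm low [50. 52. 59.]
-26 385 world z mm low [54. 56. 93.]
-22 373 world z mm low [47. 53. 90.]
-18 318 world z mm low [44. 47. 55.]
-14 479 world z mm low [10. 19. 50.]
-10 667 world z mm low [10. 17. 41.]
-6 1115 world z mm low [14. 34. 87.]
-2 1037 world z mm low [15. 79. 88.]
2 1055 world z mm low [15. 79. 88.]
6 1132 world z mm low [15. 37. 88.]
10 781 world z mm low [10. 18. 47.]
14 489 world z mm low [10. 19. 50.]
18 305 world z mm low [44. 48. 55.]
22 336 world z mm low [46. 50. 87.]
26 402 world z mm low [85. 89. 93.]
30 458 world z mm low [51. 53. 59.]
34 522 world z mm low [49. 56. 64.]
38 799 world z mm low [51. 56. 69.]
9.15 [ 0.53480703  0.0903529  -0.03169818] [-1.34903201  0.7689854   9.02915705] 0.180206797382346 33.09754464131515
```

```bash
python3 -m creep '{"motion": [[0,0,-0.1,0,-1],[-0.1,0,-0.05,0,-1],[-0.14,0,0,0,-1],[-0.14,0,0,0,-1],[-0.14,0,0,0,-1],[-0.14,0,0,0,-1],[0,0,0,0,-1],[0,0,-0.2,0,-1],[0,0,-0.2,0,-1],[0,0,0,0,-1]]}'
cat > sp.py <<'E'
from h import *
import sys
f=grab_frame("wrist"); P=world(f)
if len(sys.argv)>1: save(f,sys.argv[1])
yaw=-.389; c=np.array([.5191,.0533]); R=np.array([[np.cos(yaw),-np.sin(yaw)],[np.sin(yaw),np.cos(yaw)]])
L=np.dstack([(P[...,:2]-c)@R,P[...,2]])*1000
s=read_state(); t=((s["ee_pos"][:2]-c)@R)*1000; print("tool enc",t,s["ee_pos"][2]*1000,"F",s["wrist_force"],"grip",s["grip_force"],s["finger_gap"])
d=f["frame"].mean(2)<110
m=(np.abs(L[...,0]-t[0])<6)&(L[...,1]>t[1]+14)&(L[...,1]<t[1]+90)&(L[...,2]>8)&(L[...,2]<200)&(f["range_z"]>0)
plate=(L[...,1]>93)&(np.abs(L[...,2]-55.5)<5); m&=~plate
q=L[m]
for a in np.arange(t[1]+14,t[1]+90,6):
    k=q[(q[:,1]>=a)&(q[:,1]<a+6)]
    if len(k)>4: print(round(a+3),len(k),np.round(np.percentile(k[:,2],[10,50,90])))
E
python3 sp.py w4
```

```text
t: 10.4
ee_pos: [0.5264, 0.0722, -0.0157]
ee_rot: [3.14, -0.001, 1.14]
wrist_force: [0.9, -0.5, -2.0]
finger_gap: 0.176
grip_force: 29.3
tool enc [-0.62890996 20.14604241] -16.178776946379404 F [ 0.45740581  0.17255429 -1.90952743] grip 29.326207637786865 0.18181507429360863
37 297 [31. 31. 32.]
43 314 [31. 31. 32.]
49 322 [31. 31. 32.]
55 333 [31. 32. 32.]
61 351 [31. 31. 32.]
67 366 [31. 31. 32.]
73 305 [25. 31. 32.]
79 57 [27. 31. 32.]
85 35 [25. 30. 31.]
```

View pics/w4.png

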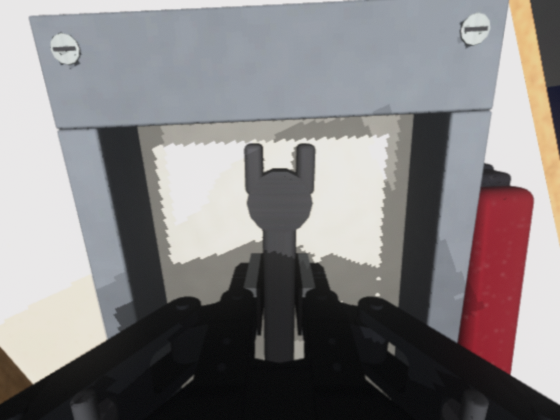

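The spanner is gripped and level, with its top at 31 mm. The +y tips, at about (255/305, 147), clear the plate edge at row 120. Next I lift so the -y plate edge pivots it.

```bash
python3 -m creep '{"motion": [[0,0,-0.2,0,-1],[0,0,-0.2,0,-1],[0,0,-0.2,0,-1],[0,0,-0.13,0,-1],[0,0,-0.1,0,-1],[0,0,-0.1,0,-1],[0,0,-0.1,0,-1],[0,0,-0.1,0,-1],[0,0,-0.1,0,-1],[0,0,0,0,-1]]}'
python3 sp.py
```

```text
t: 11.7
ee_pos: [0.5259, 0.0721, 0.0206]
ee_rot: [3.141, -0.0, 1.14]
wrist_force: [-0.6, 0.2, -3.9]
finger_gap: 0.177
grip_force: 29.4
tool enc [-0.8915366  19.99630467] 20.40672447830298 F [-0.2567593  -0.01772336 -3.03753464] grip 29.42854106426239 0.1765972788685938
37 289 [70. 70. 71.]
43 301 [71. 72. 72.]
49 315 [72. 73. 74.]
55 349 [73. 74. 75.]
61 366 [75. 75. 76.]
67 399 [76. 77. 77.]
73 430 [69. 76. 78.]
79 64 [71. 78. 79.]
85 45 [72. 76. 80.]
```

```bash
python3 -m creep '{"motion": [[0,0,-0.11,0,-1],[0,0,-0.11,0,-1],[0,0,-0.11,0,-1],[0,0,0,0,-1],[0.2,0,-0.08,0,-1],[0.2,0,-0.08,0,-1],[0.2,0,-0.08,0,-1],[0.2,0,-0.08,0,-1],[0.2,0,-0.08,0,-1],[0,0,0,0,-1]]}'
python3 sp.py
```

```text
t: 13.0
ee_pos: [0.5388, 0.1, 0.0425]
ee_rot: [3.141, -0.001, 1.141]
wrist_force: [1.1, 2.8, -2.9]
finger_gap: 0.177
grip_force: 29.4
tool enc [ 0.42721311 50.44287737] 42.364472859686344 F [ 0.67157499  1.99591446 -3.33323124] grip 29.42105770111084 0.1711980862304242
67 260 [93. 94. 95.]
73 288 [95. 96. 97.]
79 322 [97. 98. 99.]
85 350 [ 99. 100. 102.]
91 382 [101. 103. 104.]
97 416 [104. 105. 106.]
103 503 [ 97. 102. 106.]
109 77 [102. 107. 109.]
115 43 [101. 104. 108.]
```

```bash
python3 -m creep '{"motion": [[0.2,0,-0.08,0,-1],[0.2,0,-0.08,0,-1],[0.2,0,-0.08,0,-1],[0.2,0,-0.08,0,-1],[0.2,0,-0.08,0,-1],[0.2,0,-0.09,0,-1],[0.2,0,-0.1,0,-1],[0.1,0,-0.2,0,-1],[0,0,-0.3,0,-1],[0,0,-0.3,0,-1]]}'
python3 -m creep '{"motion": [[0,0,-0.4,0,-1],[0,0,-0.5,0,-1],[0,0,-0.5,0,-1],[0,0,-0.5,0,-1],[0,0,-0.5,0,-1],[0,0,-0.5,0,-1],[0,0,-0.4,0,-1],[0,0,-0.3,0,-1],[0,0,-0.1,0,-1],[0,0,0,0,-1]]}' 
python3 sp.py w5
python3 - <<'E'
from h import *
f=grab_frame("side"); save(f,"s5")
E
```

```text
t: 14.3
ee_pos: [0.5572, 0.1401, 0.0847]
ee_rot: [3.141, -0.0, 1.14]
wrist_force: [-1.2, -0.3, -1.5]
finger_gap: 0.178
grip_force: 29.5
t: 15.55
ee_pos: [0.5571, 0.1402, 0.1947]
ee_rot: [-3.141, 0.0, 1.14]
wrist_force: [0.1, 0.4, -1.5]
finger_gap: 0.176
grip_force: 29.6
tool enc [ 2.12963813 94.76234505] 194.43935308300695 F [ 0.7878043  -0.00306855 -2.28195214] grip 29.555636644363403 0.17610152368171653
130 47 [13. 32. 49.]
```

View pics/s5.png

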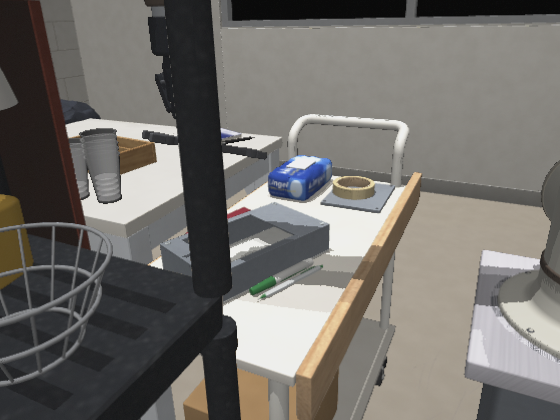

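View pics/w5.png

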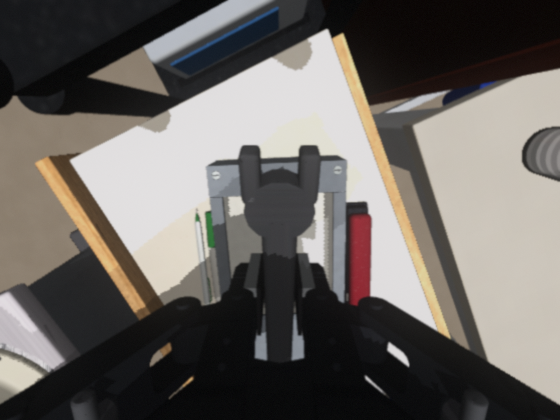

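The spanner is out. In the side view it hangs slanted, from (145, 135) to the lower end at (265, 155). I'll check the end heights.

Run:
```python
from h import *
yaw=-.389; c=np.array([.5191,.0533]); R=np.array([[np.cos(yaw),-np.sin(yaw)],[np.sin(yaw),np.cos(yaw)]])
for n in ["side","wrist","top"]:
    f=grab_frame(n); P=world(f); L=np.dstack([(P[...,:2]-c)@R,P[...,2]])*1000
    m=(f["range_z"]>0)&(np.abs(L[...,0])<22)&(L[...,2]>120)&(L[...,2]<290)&(L[...,1]>-120)&(L[...,1]<200)
    if n=="side": m[:, :232]=False   # behind post
    if n=="wrist": m&=(L[...,1]>108)
    q=L[m]
    if len(q)<5: print(n,len(q)); continue
    i=np.argsort(q[:,1]); print(n,len(q),"low-y",np.round(q[i[:len(i)//10+1]].mean(0)),"high-y",np.round(q[i[-len(i)//10:]].mean(0)),"zmin",q[:,2].min())
s=read_state(); print(s["t"],s["grip_force"],s["joint_velocities"].round(3))
```

```text
side 294 low-y [-15. -32. 195.] high-y [ -7.  23. 212.] zmin 186.98642220762102
wrist 6846 low-y [ -4. 110. 264.] high-y [  4. 157. 258.] zmin 241.78169778184065
top 549 low-y [ -3. -29. 198.] high-y [  4.  70. 234.] zmin 188.61997296930312
15.8 29.555902183055878 [-0.001 -0.002  0.002  0.001  0.001 -0.001]
```

Two views put the lower end at z of about 187 mm or more, against 156 mm needed. The grip is 29.6 N and the arm is still.

```bash
python3 -c "
from rig import close_job; print(close_job())"
```

```text
the job is handed in; nothing more can be done
None
```

The spanner was drawn out slantwise and the job is handed in: it is held still at about 30 N, its lowest point about 13 cm above the front plate, touching nothing else; the hand-in returned no verdict.

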